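# Switch on the inspection light box

## Robot

A 6-joint arm with a two-finger parallel gripper is mounted at the origin on the work surface. World frame = base frame: x ahead of the robot, y to its left, z up, the work surface at z = 0. Lengths are in m, angles in rad, forces in N, time in s.
With the tool pointing down it reaches from about 0.35 to 1 m from the base axis. Payload 7.1 kg.
Tool frame: the origin (TCP) lies between the finger pads; the fingertips stand 22 mm ahead of it and the grasp point (between the pads) lies 3 mm ahead of it; z points along the fingers, y is the line along which they close (so a half turn about z gives the same grasp; the last joint's range is limited). The gripper opens to 85 mm and grips with 20 to 120 N. Pads are 22 mm wide; open, the fingers measure 114 mm over their backs; the gripper's body (76 mm by 85 mm) begins 54 mm behind the grasp point. The pads swing forward as they close: fully open they stand 13 mm farther back than shut.
Start: joints at [1.176, 0.423, 1.63, -0, 1.089, -0.019], TCP at [0.229, 0.581, 0.253] pointing down, gripper open.
Joint ranges: [-3, 3], [-0.9, 2.11], [0.09, 2.58], [-1.31, 4.45], [0.11, 2.69], [-2.54, 2.54]. Speed limits (rad/s): [2.39, 2.39, 3.01, 3.14, 3.14, 3.14].

## Interface

Orientations are given as a rotation vector (axis times angle).
In Python, from rig import manip gives the robot as it stands. The module is installed in compiled form; this text tells all that it offers. Calls block until the motion is done:
- manip.move_to(position, orientation): joint-space move of the TCP to a pose.
- manip.servo_line(position, orientation=None, rate=0.15): straight line of the TCP; orientation=None keeps the orientation; rate is the mean speed in m/s.
- manip.set_joints(angles): joint-space move.
- manip.command_gripper(opening, f_grip=None): finger opening in m; f_grip is the grip in N (None keeps the last); returns when the fingers have stopped.
- manip.hold(seconds).
- manip.solve_ik(position, orientation): joint angles nearest the present ones, or None.
- manip.camera(name): name is "scene" or "top" or "wrist"; returns a dict with "image" (384x512x3 uint8, red, green, blue), "fx", "fy", "cx", "cy" (pixels), "cam_to_world" (4x4, takes a point from camera to world coordinates); the wrist camera has in their place "mount" (4x4, takes a point from camera to tool coordinates, whose origin is the TCP and whose axes are the flange's). Camera axes: x right, y down, z forward; pixel columns grow to the right and rows downward; lengths in m; the calibration is good to about 2 mm. A picture is of the moment at which its call begins: read the wrist's pose just before it. There is no depth.
A pose or a line that the arm cannot do raises manip.IKError and nothing moves.
- manip.sign_off(): hands the job in; it is judged then, once.
Readings, each from a call of its own:
- manip.get_time(): time.
- manip.get_joint_positions(): joint angles.
- manip.get_joint_vel(): joint speeds.
- manip.get_tau(): joint torques, N m.
- manip.get_position(): TCP position.
- manip.get_ee_rot(): TCP orientation.
- manip.get_contact_force(): force on the tool from outside, world axes, zero at the start.
- manip.get_torque(): the same for the moment, N m.
- manip.get_width(): finger opening in m.
- manip.get_grip_force(): force on a finger pad.
Only numpy, scipy, OpenCV 4.12 (cv2) and the standard library are available. Lean on these libraries where they do the work, as an engineer would, in place of code of your own. Each camera call takes 0.05 s, during which the arm holds its last target. There are 200 camera calls.

## Task

Switch on the inspection light box (the flat box with the white glass top, on which a margin stop lies waiting to be looked at): pull its black stemmed knob straight up, all the way out to its stop, then let go so that it stays out by itself. Leave the buffing motor switched off, its knob fully in, and leave the margin stop lying where it is on the glass.

Things in the scene. Friction and masses are not known exactly. Their poses are not given: they have to be found in the camera images.
- lightbox_pull (a joint): Travel of the light box's pull switch, in m, straight up out of the box's top: 0 fully in (off), 0.016 fully out at a firm stop (on). Pulling takes 4 to 6 N against a light spring; a friction catch holds the knob where it is left, so it stays out once released at the stop.
- lightbox_knob (a point): Centre of the light box's pull knob: an upright black cylinder 28 mm across, 22 mm high, on a 10 mm stem. When off, this point is 86 mm above the counter and 31 mm above the box's top (20 mm gap under the head). It rises with the knob. Its axes are the box's: z up, x (200 mm side) towards the glass, which begins 34 mm away. A 14 mm high round rotary knob stands 82 mm away on the -y side: leave it.
- buffer_pull (a joint): The same pull switch, its knob of the same look, on the buffing motor: a grey box of the same size that carries a horizontal motor with a cloth wheel, 151 mm high in all, to the left or right of the light box. 0 fully in (off), 0.016 fully out (on). It must stay off.
- margin_stop: Loose nickel-plated margin stop, a stepped metal block 38 x 18 x 22 mm, 60 g, lying on the light box's white glass (124 x 134 mm, 58 mm above the counter). Origin at the centre of its underside. The light box is a fixed grey box, 200 x 160 mm, 55 mm high.
Not all that is in view belongs to the job. Of the things that look like the margin_stop, the largest one is meant.

How it is judged:
By the outcome, as a careful person would: the job done as asked, in the order asked, and still so for the second after the job is handed in, with the robot touching nothing.
It also fails if it takes over 29 s, if anything falls off the work surface, if the arm or the gripper's body presses on something with over 40 N, if the wrist force passes 120 N, or if a joint passes its speed limit or range.

## Working session

There is one attempt and no reset: what is moved stays moved. The work goes in short steps, each a Python script; the robot and the scene stay as the last script left them, time stands still between calls to the robot, and variables do not carry over. Pictures are saved under pics/ and viewed, at most 10 in all, crops included, and the job is handed in when it is done.

```bash
mkdir -p pics; cat > h.py <<'E'
import numpy as np, cv2
from rig import manip as m
from scipy.spatial.transform import Rotation as R
def ray(c,u,v,z,T=None):
    T=np.array(c["cam_to_world"]) if T is None else T
    d=T[:3,:3]@np.array([(u-c["cx"])/c["fx"],(v-c["cy"])/c["fy"],1.]); o=T[:3,3]
    return o+d*(z-o[2])/d[2]
def pix(c,p,T=None):
    T=np.array(c["cam_to_world"]) if T is None else T
    q=T[:3,:3].T@(np.array(p)-T[:3,3]); return q[0]/q[2]*c["fx"]+c["cx"],q[1]/q[2]*c["fy"]+c["cy"]
E
python3 - <<'E'
from h import *
import pickle
cs={n:m.camera(n) for n in("top","scene")}
pickle.dump(cs,open("cs.pkl","wb"))
for n,c in cs.items():
    cv2.imwrite(f"pics/{n}.png",cv2.resize(c["image"][:,:,::-1],(768,576),interpolation=cv2.INTER_CUBIC))
    print(n,c["fx"],c["cx"],c["cy"],np.round(c["cam_to_world"],3).tolist())
print(m.get_time(),m.get_ee_rot())
E
```

```text
top 412.6452716230174 262.0025105589998 192.01560375689473 [[-0.024, -0.984, 0.175, 0.433], [-1.0, 0.024, -0.001, 0.027], [-0.003, -0.175, -0.985, 0.765], [0.0, 0.0, 0.0, 1.0]]
scene 427.53879889042594 250.88851723471757 195.78879406108672 [[0.886, 0.303, -0.351, 0.846], [0.464, -0.605, 0.647, -0.499], [-0.016, -0.736, -0.677, 0.6], [0.0, 0.0, 0.0, 1.0]]
0.1 [-5.86806301e-01 -3.08601933e+00  2.11362153e-03]
```

View pics/top.png

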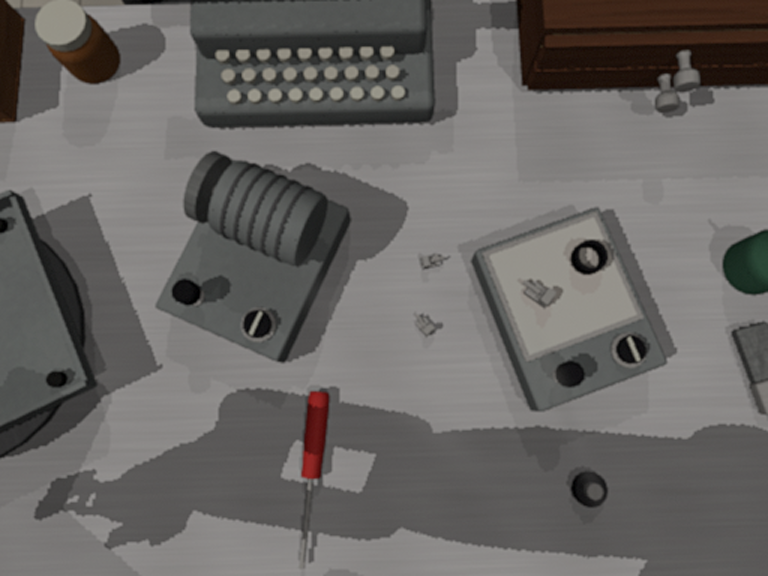

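View pics/scene.png

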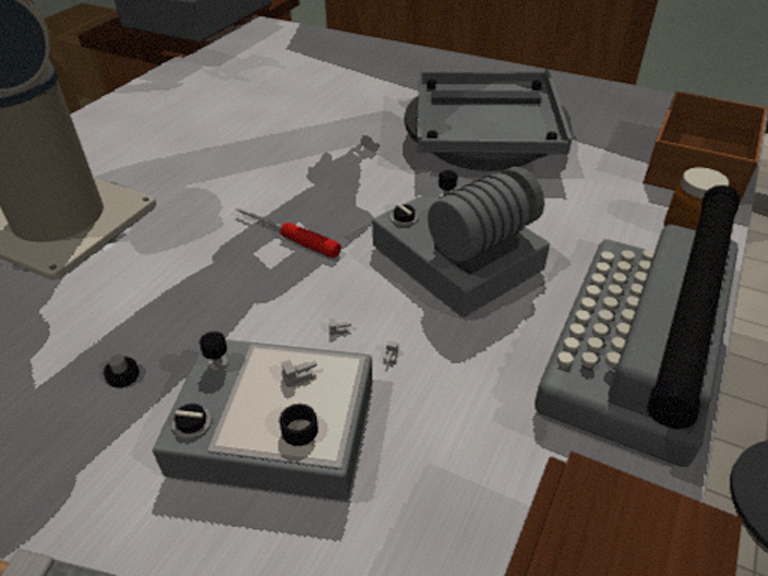

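The top picture shows the light box on the right, with white glass at about (565,285), a black stemmed knob at (570,374) and a rotary knob at (630,350). The stop at (540,292) and a black loupe at (590,257) are on the glass. The buffer, with its cloth wheel, is on the left with its knob at (187,292).

In the scene picture the light box knob is at (213,345) and the buffer knob at (448,181).

Candidates:
- **Knob:** light box (570,374), buffer (187,292), and a loose black knob on the table at (590,489). The first fits, since it is on the box with the white glass.
- **Margin stop:** (540,292), (432,261) and (427,325). The first is the largest and lies on the glass.

```bash
python3 - <<'E'
from h import *
import pickle
cs=pickle.load(open("cs.pkl","rb"))
def blob(n,u,v,r,th):
    im=cs[n]["image"]; g=cv2.cvtColor(im,cv2.COLOR_RGB2GRAY); x0,y0=int(u-r),int(v-r)
    k,l,s,ce=cv2.connectedComponentsWithStats((g[y0:y0+2*r,x0:x0+2*r]<th).astype(np.uint8))
    for i in range(1,k):
        if s[i,4]>20: print(n,s[i]+[x0,y0,0,0,0],ce[i]+[x0,y0])
blob("top",380,249,18,35); blob("scene",142,230,16,35)
blob("top",420,233,18,35); blob("scene",126,278,16,35)
c=cs["top"]
# glass quad from top view
g=cv2.cvtColor(c["image"],cv2.COLOR_RGB2GRAY)
for z,p in((.097,(380,249)),(.069,(420,233)),(.055,(315,171)),(.055,(400,140)),(.055,(443,239)),(.055,(360,272)),(.08,(360,195))): print(z,p,np.round(ray(c,*p,z),4))
a=cv2.resize(c["image"][130:280,300:460,::-1],None,fx=4,fy=4,interpolation=cv2.INTER_CUBIC)
b=cv2.resize(cs["scene"]["image"][210:310,90:190,::-1],None,fx=4,fy=4,interpolation=cv2.INTER_CUBIC)
b=cv2.copyMakeBorder(b,0,200,0,0,cv2.BORDER_CONSTANT)
o=cv2.resize(np.clip(np.hstack([a,b])*1.6,0,255).astype(np.uint8),(790,474)); cv2.imwrite("pics/crop.png",o)
E
```

```text
top [372 241  18  17 212] [380.56603774 248.56603774]
scene [133 222  18  18 252] [141.82539683 230.01190476]
top [421 224  10  15  68] [426.26470588 230.57352941]
top [411 225  12  17 118] [416.20338983 233.88983051]
scene [117 270  20  19 233] [126.45064378 279.78969957]
0.097 (380, 249) [ 0.4545 -0.1605  0.097 ]
0.069 (420, 233) [ 0.4804 -0.2375  0.069 ]
0.055 (315, 171) [ 0.5947 -0.0679  0.055 ]
0.055 (400, 140) [ 0.6477 -0.2222  0.055 ]
0.055 (443, 239) [ 0.4702 -0.2812  0.055 ]
0.055 (360, 272) [ 0.4182 -0.1357  0.055 ]
0.08 (360, 195) [ 0.5458 -0.1383  0.08  ]
```

View pics/crop.png

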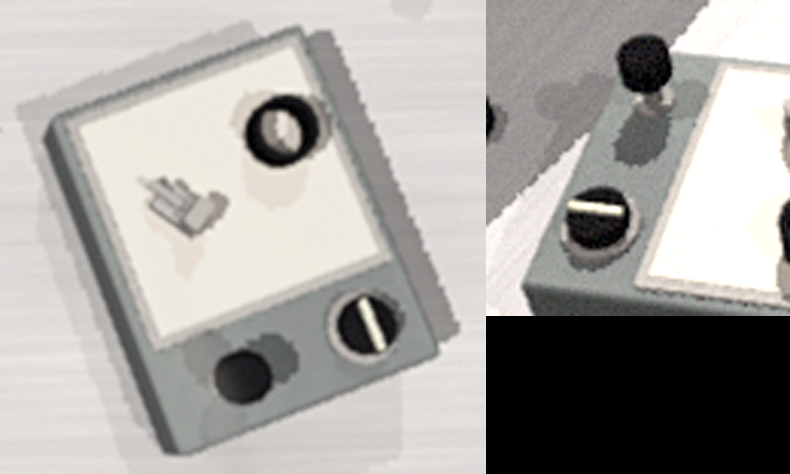

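The crop confirms it: the stemmed knob is at (243,376), the rotary knob at (365,327) and the largest stop, on the glass, at (190,207). I'll triangulate the knob, hover above it and check with the wrist camera.

```bash
python3 - <<'E'
from h import *
import pickle
cs=pickle.load(open("cs.pkl","rb"))
A=np.zeros((3,3));b=np.zeros(3)
for n,u,v in(("top",380.57,248.57),("scene",141.83,230.01)):
    T=np.array(cs[n]["cam_to_world"]);p=ray(cs[n],u,v,0);d=p-T[:3,3];d/=np.linalg.norm(d);P=np.eye(3)-np.outer(d,d);A+=P;b+=P@p
k=np.linalg.solve(A,b);print("knob",k.round(4),[ray(cs[n],u,v,z).round(4) for n,u,v,z in(("top",380.57,248.57,.091),("scene",141.83,230.01,.087))])
yaw=np.radians(19);c,s=np.cos(yaw),np.sin(yaw)
pos=[k[0],k[1],.23]; best=None; q0=np.array(m.get_joint_positions())
for f in(1,-1):
    M=np.array([[-c*f,-s*f,0],[-s*f,c*f,0],[0,0,-1.]]); M=np.column_stack([[-c*f,-s*f,0],[-s*f,c*f,0],[0,0,-1.]])
    rv=R.from_matrix(M).as_rotvec(); q=m.solve_ik(pos,rv); print(f,np.round(np.linalg.det(M),3),q)
    if q is not None and (best is None or abs(q-q0).max()<best[0]): best=(abs(q-q0).max(),rv)
rv=best[1]; m.move_to(pos,rv); m.command_gripper(.06,30)
np.save("rv.npy",rv)
print(m.get_time(),m.get_position(),m.get_ee_rot(),rv,m.get_width())
p=np.array(m.get_position());r=R.from_rotvec(m.get_ee_rot()).as_matrix();w=m.camera("wrist")
T=np.eye(4);T[:3,:3]=r;T[:3,3]=p;T=T@np.array(w["mount"]);w["T"]=T;pickle.dump(w,open("w.pkl","wb"))
print(T.round(3).tolist(),"pred px knob top",pix(w,[k[0],k[1],.097],T))
cv2.imwrite("pics/w.png",w["image"][:,:,::-1])
E
```

```text
knob [ 0.4567 -0.1632  0.0868] [array([ 0.4553, -0.1631,  0.091 ]), array([ 0.4583, -0.1624,  0.087 ])]
1 1.0 [-3.67685746e-01  2.50138703e-01  1.95261484e+00 -4.44089210e-16
  9.38839108e-01 -2.27009463e+00]
-1 1.0 [-3.67685746e-01  2.50138703e-01  1.95261484e+00 -8.88178420e-16
  9.38839108e-01  8.71498023e-01]
3.225 [ 0.45679681 -0.16302563  0.22998008] [-3.09840695e+00 -5.19073744e-01  2.59700077e-05] [3.0985076  0.51851235 0.        ] 0.059465007856393505
[[0.326, -0.91, -0.256, 0.522], [-0.945, -0.314, -0.087, -0.141], [-0.001, 0.271, -0.963, 0.351], [0.0, 0.0, 0.0, 1.0]] pred px knob top (np.float64(255.53040176006), np.float64(191.40308973637013))
```

View pics/w.png

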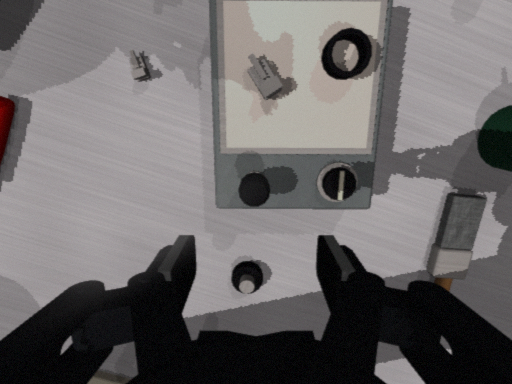

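The wrist picture shows the knob at (254,189), within about 2 px of the prediction. The box edges line up with the jaws and the space beside the knob is free. Descending and gripping.

```bash
python3 - <<'E'
from h import *
x,y=.4568,-.1628
rv=np.load("rv.npy")
m.servo_line([x,y,.13],rv,rate=.12)
m.servo_line([x,y,.088],rv,rate=.06)
print("down",m.get_time(),m.get_position(),m.get_contact_force())
m.command_gripper(.02,35); m.hold(.2)
print("grip",m.get_time(),m.get_width(),m.get_grip_force(),m.get_contact_force())
z0=m.get_position()[2]
for dz in(.004,.008,.012,.014,.015,.016,.017,.018):
    m.servo_line([x,y,z0+dz],rv,rate=.03)
    f=m.get_contact_force(); print(dz,m.get_position()[2]-z0,np.round(f,1),m.get_width(),m.get_grip_force())
    if f[2]<-16: break
print(m.get_time())
E
```

```text
down 5.1083 [ 0.45691144 -0.16283997  0.087999  ] [-0.2114477   0.66918424 -0.10984346]
grip 5.7083 0.026823826810678353 33.91584128374234 [-1.30902457  8.08893082  8.49133881]
0.004 0.004241476660208104 [0.2 7.4 2.6] 0.026599508870449717 35.223509380593896
0.008 0.008170674113995316 [-0.4  9.   2.5] 0.026748128831551338 35.31679469626397
0.012 0.012134746094241075 [1.1 7.6 2.6] 0.026327581217405232 35.35756669007242
0.014 0.014026222566682456 [ 1.5  7.4 -0.5] 0.02688521131984448 35.26017737109214
0.015 0.014869840685254612 [ 1.6  7.5 -2.6] 0.026689408010759908 35.088041787967086
0.016 0.01579940792515941 [ 1.9  7.7 -3.2] 0.026652773769288284 35.020120069384575
0.017 0.01626390964637217 [ 4.1  6.3 -9.6] 0.02677656454613132 37.45766191743314
0.018 0.016406302126933822 [  7.1   5.7 -22.1] 0.026567730649201097 38.37011943105608
7.8333
```

The knob met a firm stop at 16.3 mm, where the force jumped to -22 N. Releasing with the upward preload still on, then retreating and checking.

```bash
python3 - <<'E'
from h import *
import pickle
p=m.get_position(); rv=np.load("rv.npy")
m.command_gripper(.06); print(m.get_width(),m.get_contact_force())
m.servo_line([.4568,-.1628,.13],rv,rate=.08)
m.servo_line([.4568,-.1628,.25],rv,rate=.2)
q=m.get_joint_positions(); q=np.array(q); q[0]+=1.1; m.set_joints(q)
print(m.get_time(),m.get_contact_force())
old=pickle.load(open("cs.pkl","rb"))
ims=[]
for n,u,v,r in(("scene",142,230,16),("top",380,249,18),("top",124,195,18),("scene",298,120,16)):
    c=m.camera(n)
    for im in(old[n]["image"],c["image"]):
        g=cv2.cvtColor(im,cv2.COLOR_RGB2GRAY); g=g[v-r-6:v+r,u-r:u+r]
        k,l,s,ce=cv2.connectedComponentsWithStats((g<35).astype(np.uint8)); i=1+s[1:,4].argmax(); print(n,s[i],ce[i]+[u-r,v-r-6])
    if n=="scene" and u<200:
        for k,im in enumerate((old[n]["image"],c["image"])): ims.append(cv2.resize(im[190:330,80:260,::-1],None,fx=2.2,fy=2.2,interpolation=cv2.INTER_CUBIC))
# expected px shift for 16 mm rise
for n in("scene","top"): print(n,[np.round(pix(old[n],[.4568,-.163,z]),1) for z in(.087,.103)])
cv2.imwrite("pics/after.png",np.hstack(ims))
E
```

```text
0.06006535123711333 [-0.43449484 -0.07316336 -0.0529376 ]
11.2917 [0.15849857 0.02491615 0.28588344]
scene [  7  14  18  18 252] [141.82539683 230.01190476]
scene [  6   7  17  18 259] [140.08494208 223.45559846]
top [ 10  16  18  17 212] [380.56603774 248.56603774]
top [ 11  15  20  18 266] [382.38345865 248.57518797]
top [  9  15  19  17 238] [123.86134454 194.21848739]
top [  9  15  19  17 237] [123.89451477 194.20253165]
scene [  6   3  26  12 164] [303.02439024 105.54268293]
scene [  6   3  26  12 182] [303.42857143 105.23076923]
scene [array([140.9, 229.9]), array([139. , 223.2])]
top [array([379.7, 247.8]), array([382.5, 247.3])]
```

View pics/after.png

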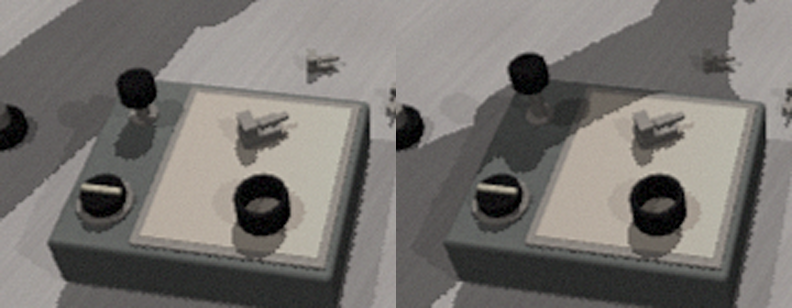

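The right half shows the knob head risen from (137,88) to about (529,74). It moved 6.6 px in the scene view, against 6.7 px expected for 16 mm. The stop, the loupe and the buffer knob have not moved.

```bash
python3 -c "
from rig import manip as m
print(m.sign_off(), m.get_time())"
```

```text
the job is handed in; nothing more can be done
the job is handed in; nothing more can be done
```

The light box knob was pulled up to its firm stop and stays out by itself (about 16 mm by camera), the buffer knob and margin stop show no movement, and the job was handed in at about 11.5 s.

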